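Take the blue pail off its hook and tare it on the scale

TASK

Get the scale ready for weighing out a batch: lift the blue pail up and off its hook without disturbing the other two pails, and stand it gently upright in the middle of the scale pan. Let go of it, then press the orange tare key right down while the pail stands there, and leave the pail on the pan, the key released and everything else where it was.

Things in the scene. Friction and masses are not known exactly. Their poses are not given: they have to be found in the camera images.
- blue_grip (a point): Centre of the white handle grip of the blue pail: a straight tube 16 mm in diameter and 84 mm long along its y axis, at the top of the pail's swinging wire bail, 175 mm above the pail's underside while the bail stands up. The grip rests in the hook at its middle, so its two ends (from 10 mm to 42 mm on either side of the middle) are free to be pinched from above, across the tube. The bail swings freely on the pail, 77 mm from pivot to grip, and falls to one side when let go.
- blue_center (a point): Centre of the blue plastic pail (its z axis is upright when the pail is): 100 mm across at the rim (106 with its bead), 86 mm at the foot, 110 mm tall, 0.2 to 0.4 kg with its bail; this point is 55 mm above its underside. The wire bail is 118 mm wide over all, at the pivots 98 mm above the underside.
- white_center (a point): The same point of the white pail, same sizes, with a grey grip, hanging on another hook; it stays hanging.
- yellow_center (a point): The same point of the yellow pail, same sizes, with a white grip, hanging on another hook; it stays hanging.
- rack: Fixed bench rack of steel tube, 430 mm wide along its y axis; origin on the bench under the middle of its cross-bar (24 mm tube, centre 245 mm up, on two posts at its ends). Three hooks of 8 mm wire, 145 mm apart along y, stick out 121 mm from the cross-bar along the rack's -x, towards the robot. A hanging grip lies along the rack's y axis. The rack may stand on either side of the bench.
- hook0 (a point): Seat of the first hook (y = -145 mm in the rack's frame): where the centre of a hanging grip lies, 100 mm in front of the cross-bar and 245 mm above the bench. The hook's upturned tip lies 21 mm farther out along the rack's -x and its top is 16 mm above this point, so a grip must be raised at least 24 mm to pass over it.
- hook1 (a point): Seat of the middle hook, as hook0.
- hook2 (a point): Seat of the third hook (y = +145 mm in the rack's frame), as hook0.
- pan (a point): Centre of the upper face of the scale's square steel pan, 230 by 230 mm, 85 mm above the bench. The scale's console sticks out 85 mm beyond the pan on its -x side, towards the robot, its top 55 mm above the bench. The scale is fixed and stands on the other side of the bench from the rack; both face the robot to within 0.1 rad of straight.
- tare_top (a point): Centre of the top of the orange tare key, 30 mm across, on the scale's console; it is pressed straight down.
- tare (a joint): How far the tare key is pressed: 0 up, 0.006 m fully down (spring, 5 N when fully down); it springs back when let go.
- tub_center (a point): Centre of a white spice tub with a green lid, 97 mm across and 92 mm tall, standing on the bench; not needed.
- scoop_center (a point): A metal hand scoop, 190 mm long, 66 mm wide and 40 mm tall, lying on the bench under the hanging pails, this point near its middle; not needed.

How it is judged:
On the way, in this order (a step that is already met when the one before it is completed fails the run):
1. the blue pail is off its hook and clear of the rack (distance between blue_grip and hook0 above 0.05 m and distance between blue_grip and hook1 above 0.05 m and distance between blue_grip and hook2 above 0.05 m and contact force between blue_pail and rack below 0.05 N), for 0.1 s.
2. the blue pail stands upright in the middle of the scale pan, let go (horizontal distance between blue_center and pan below 0.045 m and angle between blue_center's own z axis and vertical below 0.06 rad and contact force between blue_pail and scale above 0.8 N and contact force between blue_pail and the arm below 0.05 N and contact force between blue_pail and the fingers below 0.05 N), for 0.2 s.
3. the tare key is pressed right down while the pail stands on the pan, untouched (all of step 2 and value of joint tare above 0.0045 m), for 0.05 s.
At the end, for the whole second after the job is handed in: The blue pail stands at rest and upright (within 0.06 rad) on the scale pan, its centre within 45 mm of the pan's centre, the tare key is up again, the white and yellow pails still hang on their hooks and the tub and scoop are where they were (each within 30 mm) (horizontal distance between blue_center and pan below 0.045 m and angle between blue_center's own z axis and vertical below 0.06 rad and contact force between blue_pail and scale above 0.8 N and linear speed of blue_pail below 0.02 m/s and value of joint tare below 0.0025 m and distance of each of white_center, yellow_center, tub_center, scoop_center from where it was at the start of the episode below 0.03 m); the robot touches nothing.
It fails at once if the blue pail was banged down on the scale (over 40 N) (contact force between blue_pail and scale above 40 N).
It fails at once if another hanging pail was pushed aside or knocked down (over 50 mm) (distance of any of white_center, yellow_center from where it was at the start of the episode above 0.05 m).
It also fails if it takes over 61 s, if anything falls off the work surface, if the arm or the gripper's body presses on something with over 40 N, if the wrist force passes 120 N, or if a joint passes its speed limit or range.

ROBOT

A 6-joint arm with a two-finger parallel gripper is mounted at the origin on the work surface. World frame = base frame: x ahead of the robot, y to its left, z up, the work surface at z = 0. Lengths are in m, angles in rad, forces in N, time in s.
With the tool pointing down it reaches from about 0.35 to 0.8 m from the base axis. Payload 7.3 kg.
Tool frame: the origin (TCP) lies between the finger pads; the fingertips stand 25 mm ahead of it and the grasp point (between the pads) lies 6 mm ahead of it (r.tip_extent is the distance from the TCP to the fingertips, in m); z points along the fingers, y is the direction in which the jaws open and shut (so a half turn about z gives the same grasp; the last joint's range is limited). The gripper opens to 85 mm and grips with 20 to 120 N. Pads are 22 mm wide; open, the fingers measure 114 mm over their backs; the gripper's body (76 mm by 85 mm) begins 54 mm behind the grasp point. The pads swing forward as they close: fully open they stand 13 mm farther back than shut.
Start: joints at [-1.393, 0.342, 1.524, -0, 1.275, -0.146], TCP at [0.167, -0.498, 0.224] pointing down, gripper open.
Joint ranges: [-2.53, 2.53], [-0.77, 2.02], [0.04, 2.7], [-1, 4.14], [0.28, 2.66], [-3.11, 3.11]. Speed limits (rad/s): [2.57, 2.57, 3.14, 3.14, 3.14, 3.14].

INTERFACE

Orientations are given as a unit quaternion [x, y, z, w].
In Python, from workcell import r, command_gripper, optics gives the robot as it stands. The module is installed in compiled form; this text tells all that it offers. Calls block until the motion is done:
- r.reach(position, orientation): joint-space move of the TCP to a pose.
- r.move_straight(position, orientation=None, speed=0.15, max_force=None): straight line of the TCP; orientation=None keeps the orientation; speed is the mean speed in m/s. With max_force (N) it stops when the force on the tool has changed by that much, and returns True; else False.
- r.movej(angles): joint-space move.
- command_gripper(opening, force=None): finger opening in m; force is the grip in N (None keeps the last); returns when the fingers have stopped.
- r.hold(seconds).
- r.solve_ik(position, orientation): joint angles nearest the present ones, or None.
- r.read_state(): the state.
- optics.get_image(name): name is "scene" or "top" or "wrist"; returns (picture, depth): 384x512x3 uint8, red, green, blue; 384x512 float32, m along the optical axis (not along the pixel's ray), 0 where there is no reading.
- optics.camera_model(name): a dict with "K" (3x3 intrinsics, pixels), "R" (3x3) and "t" (3): a world point X has camera coordinates R X + t; the wrist camera has in their place "tool_from_camera" (4x4, takes a point from camera to tool coordinates, whose origin is the TCP and whose axes are the flange's). Camera axes: x right, y down, z forward; pixel columns grow to the right and rows downward; lengths in m; the calibration is good to about 2 mm. A picture is of the moment at which its call begins: read the wrist's pose just before it. camera_model takes no time and is no camera call.
A pose or a line that the arm cannot do raises r.PlanningError and nothing moves.
- r.finish_job(): hands the job in, once; it reports no verdict.
The state is a dict: "time_s": time; "joint_positions": joint angles; "dq": joint speeds; "tau": joint torques, N m; "eef_pos": TCP position; "eef_rot": TCP orientation; "contact_force": force on the tool from outside, world axes, zero at the start; "torque": the same for the moment, N m; "grip_width": finger opening in m.
Only numpy, scipy, OpenCV 4.12 (cv2) and the standard library are available. Lean on these libraries where they do the work, as an engineer would, in place of code of your own. Each camera call takes 0.05 s, during which the arm holds its last target. There are 200 camera calls.

## Working session

There is one attempt and no reset: what is moved stays moved. The work goes in short steps, each a Python script; the robot and the scene stay as the last script left them, time stands still between calls to the robot, and variables do not carry over. Pictures are saved under pics/ and viewed, about 8 in all and at most 12, crops included, and the job is handed in when it is done.

```bash
mkdir -p pics; cat > h.py <<'E'
import numpy as np, cv2
from workcell import r, command_gripper, optics
from scipy.spatial.transform import Rotation as Ro
def snap(name,fn):
    im,d=optics.get_image(name); cv2.imwrite('pics/'+fn+'.png',im[:,:,::-1]); np.save('pics/'+fn+'.npy',d); return im,d
def cloud(name,d):
    m=optics.camera_model(name); K=np.array(m['K']); v,u=np.mgrid[:d.shape[0],:d.shape[1]]
    c=np.stack([(u-K[0,2])/K[0,0]*d,(v-K[1,2])/K[1,1]*d,d],-1)
    return (c-np.array(m['t']).ravel())@np.array(m['R'])   # R^T(c-t)
E
python3 - <<'E'
from h import *
for n in('scene','top'): snap(n,n+'0')
a=cv2.imread('pics/scene0.png');b=cv2.imread('pics/top0.png')
print(r.read_state()['eef_rot'],r.read_state()['time_s'])
E
```

```text
[ 9.86921125e-01  1.61202542e-01 -1.23661801e-05 -6.58637866e-04] 0.1
```

View pics/scene0.png

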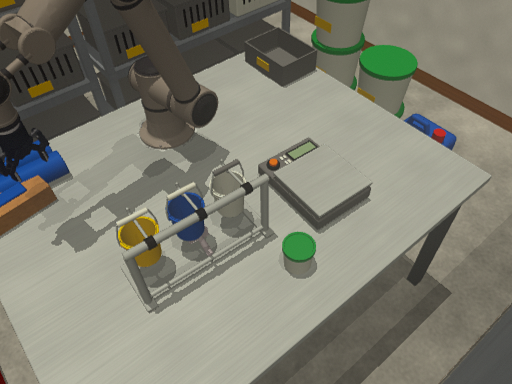

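View pics/top0.png

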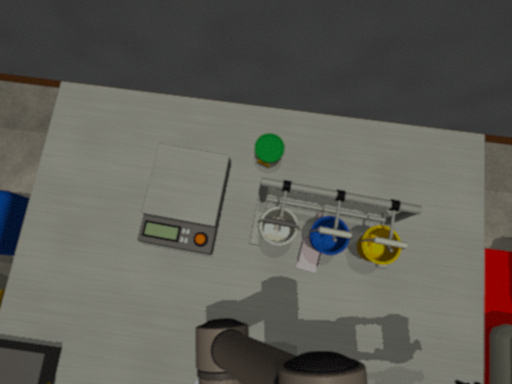

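The top view shows the blue pail on the middle hook (grip around 335,233), the white pail at (278,226), yellow at (380,244), the scale pan at about (187,180), and the orange key at (201,239). The scoop is at (308,255) and the tub at (269,149).

```bash
python3 - <<'E'
from h import *
im=cv2.imread('pics/top0.png');d=np.load('pics/top0.npy');P=cloud('top',d);z=P[...,2]
hsv=cv2.cvtColor(im,cv2.COLOR_BGR2HSV)
def box(u0,u1,v0,v1):
    m=np.zeros(z.shape,bool);m[v0:v1,u0:u1]=1;return m
def rep(n,m):
    Q=P[m];print(n,len(Q),Q.mean(0).round(4) if len(Q) else '',np.median(Q,0).round(4) if len(Q) else '')
    return Q
for n,b in(('blue',(305,362,220,245)),('yel',(362,412,228,255)),('white',(255,303,212,240))):
    Q=rep(n+' grip',box(*b)&(z>.232)&(z<.28))
    if len(Q)>5:
        c,s,a=cv2.minAreaRect(Q[:,:2].astype(np.float32));print('  rect',c,s,a,'z max',Q[:,2].max())
Q=rep('bar',box(255,425,175,220)&(z>.238)&(z<.275)&(P[...,0]>np.median(P[200:205,300:400,0])-.02));
print(cv2.fitLine(Q[:,:2].astype(np.float32),cv2.DIST_HUBER,0,.01,.01).ravel())
Q=rep('pan',box(135,240,135,232)&(z>.075)&(z<.1));print(cv2.minAreaRect(Q[:,:2].astype(np.float32)))
rep('key',box(190,212,228,250)&(hsv[...,1]>180)&(hsv[...,0]<20)&(hsv[...,2]>100))
rep('lid',box(250,290,130,165)&(z>.08))
# same from scene
im2=cv2.imread('pics/scene0.png');d2=np.load('pics/scene0.npy');P2=cloud('scene',d2)
h2=cv2.cvtColor(im2,cv2.COLOR_BGR2HSV);m=np.zeros(d2.shape,bool);m[150:175,262:285]=1
Q=P2[m&(h2[...,1]>180)&(h2[...,0]<20)];print('key scene',len(Q),np.median(Q,0),Q[:,2].max())
m=np.zeros(d2.shape,bool);m[178:205,160:205]=1
Q=P2[m&(P2[...,2]>.235)&(P2[...,2]<.265)];print('blue scene',len(Q),Q.mean(0),cv2.minAreaRect(Q[:,:2].astype(np.float32)))
a=cv2.resize(im[170:280,240:425],None,fx=4,fy=4,interpolation=cv2.INTER_CUBIC);cv2.imwrite('pics/c1.png',a)
E
```

```text
blue grip 252 [ 0.5082 -0.2158  0.2497] [ 0.507  -0.2163  0.2497]
  rect (0.5068345069885254, -0.21610204875469208) (0.0554560087621212, 0.07697425782680511) 31.070524215698242 z max 0.26337863189577687
yel grip 275 [ 0.5019 -0.3599  0.25  ] [ 0.5004 -0.3608  0.2506]
  rect (0.5008045434951782, -0.3609095811843872) (0.07277385145425797, 0.06109591946005821) 48.0321044921875 z max 0.2624405181434063
white grip 242 [ 0.5144 -0.0721  0.2498] [ 0.5137 -0.0723  0.2502]
  rect (0.5161199569702148, -0.07180136442184448) (0.04726424068212509, 0.08693671226501465) 20.4888973236084 z max 0.2632424033955088
bar 1405 [ 0.6061 -0.2102  0.2549] [ 0.6056 -0.2107  0.2554]
[ 0.04226339  0.9991065   0.60620916 -0.20323768]
pan 5283 [0.6168 0.2243 0.0846] [0.6157 0.224  0.0847]
((0.6195471286773682, 0.22569319605827332), (0.2314261496067047, 0.22986897826194763), 87.28799438476562)
key 76 [0.4565 0.1542 0.076 ] [0.4562 0.1541 0.0762]
lid 730 [ 0.7662 -0.0174  0.0974] [ 0.7686 -0.0176  0.0897]
key scene 42 [0.45796336 0.15314252 0.07539018] 0.0812645633953143
blue scene 263 [ 0.5152324  -0.22011036  0.24790995] ((0.5166054368019104, -0.22463500499725342), (0.07545267790555954, 0.07767132669687271), 50.987327575683594)
```

View pics/c1.png

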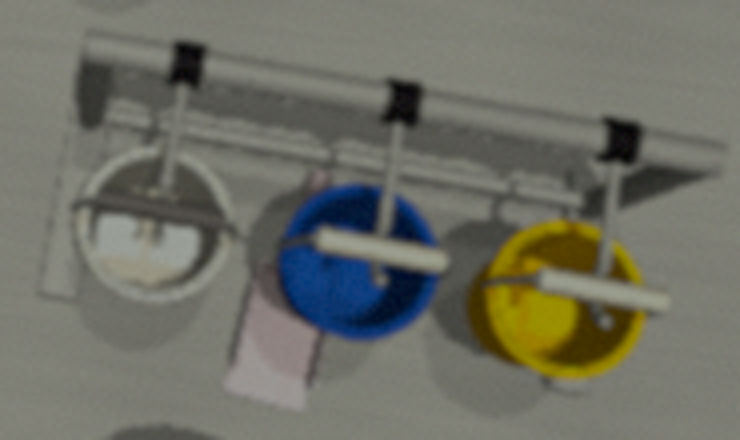

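```bash
cat >> h.py <<'E'
T=-0.042
ax=np.array([np.cos(T),np.sin(T),0]); ay=np.array([-np.sin(T),np.cos(T),0]); Z=np.array([0,0,1.])
def down(yv): return Ro.from_matrix(np.stack([np.cross(yv,-Z),yv,-Z],1)).as_quat()
QA,QB=down(ax),down(-ax)
E
python3 - <<'E'
from h import *
im=cv2.imread('pics/top0.png');d=np.load('pics/top0.npy');P=cloud('top',d);z=P[...,2]
m=np.zeros(z.shape,bool);m[224:240,316:356]=1
g=im.min(2); m&=(g>110)&(z>.235)
Q=P[m];c,s,a=cv2.minAreaRect(Q[:,:2].astype(np.float32));print(len(Q),Q.mean(0),c,s,a)
# hook1 collar/wire at bar
G=np.array([.505,-.2155,.245]); p=G-.026*ay; p[2]=.40
s=r.read_state()['eef_pos']
for q in(QA,QB): print(r.solve_ik(p,q), r.solve_ik([.62,.2,.3],q))
j=[r.solve_ik(p,q) for q in(QA,QB)]
ok=[0 if j[0] is not None and (j[1] is None or abs(j[0][5])<abs(j[1][5])) else 1][0]
q=(QA,QB)[ok];print('use',ok)
r.move_straight([s[0],s[1],.36]); r.reach(p,q)
command_gripper(.06,100)
st=r.read_state();print(st['eef_pos'],st['eef_rot'],st['joint_positions'],st['time_s'])
snap('wrist','w1');np.savez('pics/w1s.npz',p=st['eef_pos'],q=st['eef_rot'])
E
```

```text
139 [ 0.5051711  -0.21504454  0.26572655] (0.45771822333335876, -0.1299218386411667) (0.047744568437337875, 0.27558836340904236) 29.367033004760742
[-5.84032492e-01  3.46072104e-01  1.04629432e+00 -4.44089210e-16
  1.74922623e+00 -5.42032492e-01] [ 1.94496560e-01  5.53157771e-01  9.81908995e-01 -4.44089210e-16
  1.60652589e+00  2.36496560e-01]
[-5.84032492e-01  3.46072104e-01  1.04629432e+00 -4.44089210e-16
  1.74922623e+00  2.59956016e+00] [ 1.94496560e-01  5.53157771e-01  9.81908995e-01 -4.44089210e-16
  1.60652589e+00 -2.90509609e+00]
use 0
[ 0.50371362 -0.24185759  0.39999513] [ 7.22072208e-01  6.91817698e-01 -4.65880777e-06  5.09351198e-06] [-5.84793334e-01  3.46043414e-01  1.04634867e+00 -1.15146818e-05
  1.74919268e+00 -5.42005775e-01] 3.1
```

View pics/w1.png

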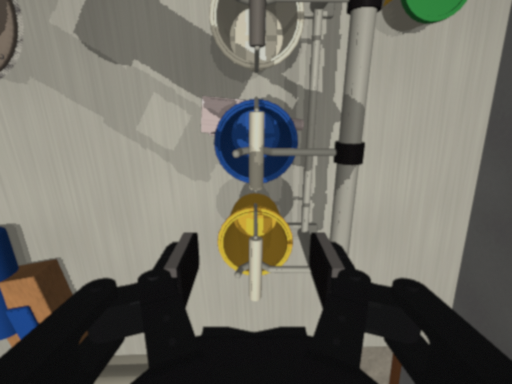

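The wrist view shows the blue grip from (257,111) to (256,192), with the hook crossing it at about (257,152) and the hook tip at (237,153). The two neighbouring grips are clear of it.

```bash
cat >> h.py <<'E'
def wpt(u,v,z,p,q):
    m=optics.camera_model('wrist');K=np.array(m['K']);M=np.array(m['tool_from_camera'])
    R=Ro.from_quat(q).as_matrix(); o=np.array(p)+R@M[:3,3]
    w=R@M[:3,:3]@np.array([(u-K[0,2])/K[0,0],(v-K[1,2])/K[1,1],1]); return o+w*(z-o[2])/w[2]
E
python3 - <<'E'
from h import *
s=np.load('pics/w1s.npz')
for n,u,v,z in(('end+',257,111,.25),('end-',256,192,.25),('mid',257,152,.25),('barcollar',349.5,153,.255),('bar',362,50,.25),('bar2',343,225,.25),('yend+',255.5,193,.25),('yend-',255.5,299,.25)): print(n,wpt(u,v,z,s['p'],s['q']).round(4))
E
```

```text
end+ [ 0.5089 -0.1748  0.25  ]
end- [ 0.5043 -0.2614  0.25  ]
mid [ 0.5072 -0.2169  0.25  ]
barcollar [ 0.604  -0.2213  0.255 ]
bar [ 0.6122 -0.1227  0.25  ]
bar2 [ 0.6029 -0.3056  0.25  ]
yend+ [ 0.5037 -0.2626  0.25  ]
yend- [ 0.4979 -0.4022  0.25  ]
```

```bash
sed -i 's/^T=.*/T=-0.048/' h.py; python3 - <<'E'
from h import *
G=np.array([.5065,-.217,.245]); p=G-.027*ay; p[2]=.40
r.move_straight(p,QA,speed=.2)
p[2]=.252
print(r.move_straight(p,QA,speed=.12,max_force=8))
command_gripper(0.0,100)
s=r.read_state();print(s['eef_pos'],s['grip_width'],s['contact_force'],s['time_s'])
snap('wrist','w2')
p[2]+=.010; r.move_straight(p,QA,speed=.03); r.hold(.3)
s=r.read_state();print(s['eef_pos'],s['grip_width'],s['contact_force'],s['torque'],s['time_s'])
snap('scene','s2')
cv2.imwrite('pics/c2.png',cv2.resize(cv2.imread('pics/s2.png')[130:310,90:290],None,fx=3,fy=3))
E
```

```text
False
[ 0.50520045 -0.24395691  0.25198261] 3.134486227447174e-05 [0.98233566 0.19438939 0.54861572] 5.3833
[ 0.50513435 -0.24394579  0.26186661] 0.00016148319909375342 [-0.92769319 -0.13431089 -0.99897292] [ 0.00339141 -0.06202017 -0.00262611] 6.2167
```

View pics/c2.png

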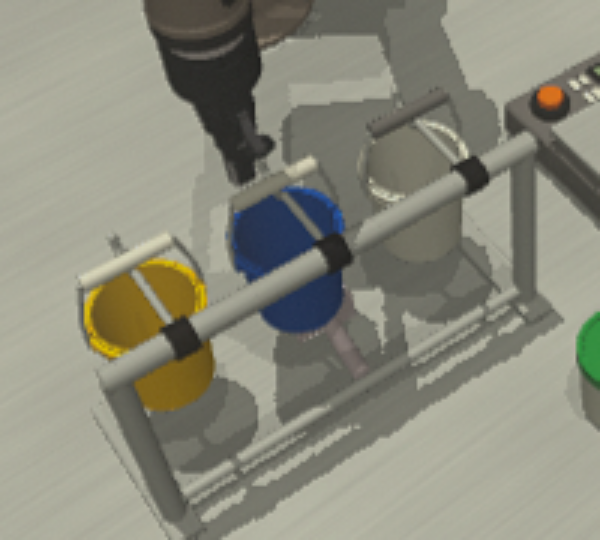

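The fingers closed on nothing (width 0). The crop shows the tips at about (245,180), beside or above the grip's near end. I'll check the wrist picture taken when they closed.

```bash
python3 - <<'E'
from h import *
d=np.load('pics/s2.npy');P=cloud('scene',d)
im=cv2.imread('pics/s2.png')
for u,v in((90+240/3,130+203/3),(90+275/3,130+185/3),(90+312/3,130+167/3),(90+260/3,130+192/3)):
    print(u,v,P[int(round(v)),int(round(u))].round(4),im[int(round(v)),int(round(u))])
a=cv2.imread('pics/w2.png')
cv2.imwrite('pics/c3.png',a)
E
```

```text
170.0 197.66666666666669 [ 0.5118 -0.2541  0.2459] [104 120 122]
181.66666666666669 191.66666666666666 [ 0.5131 -0.2176  0.2441] [101 117 120]
194.0 185.66666666666666 [ 0.5138 -0.1797  0.2414] [114 130 132]
176.66666666666669 194.0 [ 0.5171 -0.2344  0.2522] [106 123 124]
```

View pics/c3.png

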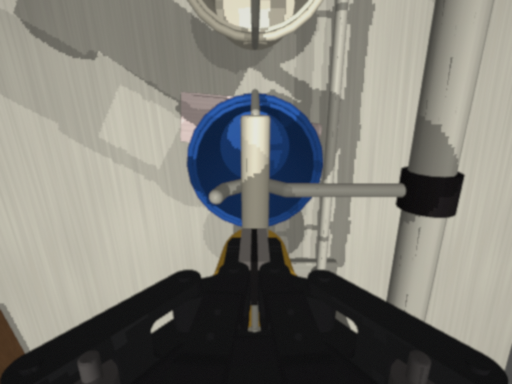

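The wrist view shows the grip from (256,115) to about (256,228), where the closed fingertips cover it. The hook crosses at (258,188). I'll use depth to find where the fingertips are.

```bash
python3 - <<'E'
from h import *
np.set_printoptions(precision=4,suppress=True)
d=np.load('pics/s2.npy');P=cloud('scene',d);im=cv2.imread('pics/s2.png')
print('gripper col from scene (after raise, TCP .505,-.244,.262):')
for v in range(166,204,3):
    print(v,[ (u,P[v,u].round(3).tolist(),int(im[v,u].mean())) for u in(166,170,174)])
d=np.load('pics/w2.npy');m=optics.camera_model('wrist');K=np.array(m['K']);M=np.array(m['tool_from_camera'])
print(M)
im=cv2.imread('pics/w2.png')
for u,v in((256,120),(256,160),(256,200),(256,222),(247,226),(247,235),(247,245),(264,235),(245,260),(256,240),(256,260),(258,190),(218,195),(254,318)):
    c=np.array([(u-K[0,2])/K[0,0]*d[v,u],(v-K[1,2])/K[1,1]*d[v,u],d[v,u],1]);print((u,v),d[v,u],'tool',(M@c)[:3],im[v,u])
print(r.read_state()['grip_width'])
E
```

```text
gripper col from scene (after raise, TCP .505,-.244,.262):
166 [(166, [0.543, -0.255, 0.393], 41), (170, [0.543, -0.246, 0.387], 43), (174, [0.526, -0.228, 0.362], 32)]
169 [(166, [0.543, -0.257, 0.384], 46), (170, [0.543, -0.247, 0.378], 59), (174, [0.547, -0.239, 0.375], 33)]
172 [(166, [0.538, -0.257, 0.37], 40), (170, [0.548, -0.251, 0.374], 50), (174, [0.55, -0.242, 0.369], 54)]
175 [(166, [0.529, -0.256, 0.351], 42), (170, [0.52, -0.242, 0.333], 42), (174, [0.556, -0.246, 0.367], 67)]
178 [(166, [0.521, -0.254, 0.333], 42), (170, [0.549, -0.255, 0.356], 63), (174, [0.559, -0.25, 0.361], 64)]
181 [(166, [0.52, -0.256, 0.322], 41), (170, [0.553, -0.259, 0.351], 42), (174, [0.568, -0.255, 0.36], 43)]
184 [(166, [0.512, -0.255, 0.302], 73), (170, [0.548, -0.259, 0.336], 42), (174, [0.514, -0.235, 0.29], 66)]
187 [(166, [0.51, -0.256, 0.29], 67), (170, [0.517, -0.248, 0.29], 40), (174, [0.519, -0.239, 0.285], 40)]
190 [(166, [0.269, -0.168, 0.001], 112), (170, [0.519, -0.251, 0.283], 40), (174, [0.287, -0.147, 0.001], 127)]
193 [(166, [0.277, -0.174, -0.003], 150), (170, [0.287, -0.
[... 764 characters left out ...]
0.0002 -0.0001] [122 137 142]
(247, 226) 0.16411531 tool [ 0.0067 -0.005   0.0009] [115 130 134]
(247, 235) 0.1424201 tool [ 0.0114 -0.0045 -0.0204] [76 79 83]
(247, 245) 0.13304827 tool [ 0.0111 -0.0043 -0.0303] [77 80 84]
(264, 235) 0.14371657 tool [ 0.0108  0.0041 -0.0192] [76 80 84]
(245, 260) 0.119137205 tool [ 0.0117 -0.0048 -0.0446] [78 81 86]
(256, 240) 0.13626984 tool [ 0.0118  0.     -0.0267] [26 28 29]
(256, 260) 0.12098953 tool [ 0.0107 -0.0001 -0.043 ] [20 20 21]
(258, 190) 0.15709086 tool [0.0287 0.0013 0.0003] [121 137 142]
(218, 195) 0.14814325 tool [ 0.0289 -0.0198 -0.009 ] [142 154 157]
(254, 318) 0.19946313 tool [-0.0699 -0.0009  0.0144] [100 108 110]
8.684382045542923e-05
```

The depth data shows the closed fingertips about 19 mm behind the reported TCP, not 25 mm ahead of it. The grip top sits at tool z≈0, as it should, so the fingers simply closed above the tube. I'll check `r.tip_extent`, then reopen and descend about 44 mm further under a force guard.

```bash
python3 - <<'E'
from h import *
print('tip_extent',r.tip_extent)
command_gripper(.06,100)
G=np.array([.5065,-.217,.245]); p=G-.027*ay
p[2]=.208
print(r.move_straight(p,QA,speed=.06,max_force=6))
s=r.read_state();print(s['eef_pos'],s['contact_force'])
command_gripper(0.0,100)
s=r.read_state();print(s['eef_pos'],s['grip_width'],s['contact_force'],s['time_s'])
snap('wrist','w3')
E
```

```text
tip_extent 0.025
False
[ 0.50543352 -0.24414609  0.20844975] [ 0.54992854 -0.05123567 -0.21187751]
[ 0.5054583  -0.24405712  0.20829556] 0.013690524792278377 [2.08983734 0.31646822 2.2645626 ] 8.4083
```

```bash
python3 - <<'E'
from h import *
s=r.read_state();p=s['eef_pos'].copy() if hasattr(s['eef_pos'],'copy') else np.array(s['eef_pos']);p=np.array(p)
p[2]+=.034; r.move_straight(p,QA,speed=.04); r.hold(.4)
s=r.read_state();print(s['eef_pos'],s['grip_width'],s['contact_force'],s['torque'],s['time_s'])
snap('wrist','w4'); snap('scene','s4')
a=cv2.imread('pics/w4.png');b=cv2.resize(cv2.imread('pics/s4.png')[130:310,90:290],None,fx=2,fy=2)
c=np.zeros((384,800,3),np.uint8);c[:,:400]=cv2.resize(a,(400,384));c[:360,400:]=b;cv2.imwrite('pics/c4.png',c)
E
```

```text
[ 0.5054246  -0.24407381  0.24219108] 0.013476560827851338 [-1.09640332 -0.09664797 -2.01516028] [-0.07195424  0.0446474  -0.01926931] 9.8667
```

View pics/c4.png

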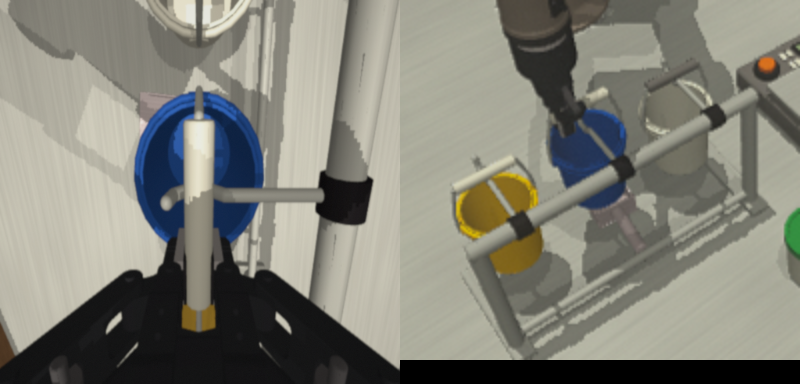

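The pail is held: in the wrist half of the composite the full grip runs between the fingers, with the hook wire at (250,195). I'll check the lift height and tilt.

```bash
cat >> h.py <<'E'
def wdep(d,u,v,p,q):
    m=optics.camera_model('wrist');K=np.array(m['K']);M=np.array(m['tool_from_camera'])
    t=d[v,u];c=M[:3,:3]@np.array([(u-K[0,2])/K[0,0]*t,(v-K[1,2])/K[1,1]*t,t])+M[:3,3]
    return c,np.array(p)+Ro.from_quat(q).as_matrix()@c
E
python3 - <<'E'
from h import *
np.set_printoptions(precision=4,suppress=True)
s=r.read_state()
for f in('w3','w4'):
  d=np.load(f'pics/{f}.npy')
  for v in(125,160,185,220,260,300): print(f,v,*wdep(d,255,v,[s['eef_pos'][0],s['eef_pos'][1],.2083 if f=='w3' else s['eef_pos'][2]],s['eef_rot']))
d=np.load('pics/w4.npy')
for u in(212,290,340): print('hookwire',u,*wdep(d,u,195,s['eef_pos'],s['eef_rot']))
E
```

```text
w3 125 [ 0.0672 -0.0006 -0.0442] [ 0.5081 -0.1769  0.2525]
w3 160 [ 0.0545 -0.0006 -0.0454] [ 0.5075 -0.1896  0.2537]
w3 185 [ 0.0442 -0.0006 -0.0434] [ 0.507  -0.1999  0.2517]
w3 220 [ 0.0296 -0.0006 -0.0439] [ 0.5063 -0.2145  0.2522]
w3 260 [ 0.0119 -0.0006 -0.045 ] [ 0.5055 -0.2321  0.2533]
w3 300 [-0.0087 -0.0005 -0.044 ] [ 0.5045 -0.2528  0.2523]
w4 125 [ 0.0672 -0.0006 -0.0439] [ 0.5081 -0.1769  0.2861]
w4 160 [ 0.0545 -0.0006 -0.0454] [ 0.5075 -0.1896  0.2877]
w4 185 [ 0.0447 -0.0006 -0.0451] [ 0.507  -0.1994  0.2874]
w4 220 [ 0.0297 -0.0006 -0.0442] [ 0.5063 -0.2144  0.2864]
w4 260 [ 0.0113 -0.0006 -0.044 ] [ 0.5054 -0.2327  0.2862]
w4 300 [-0.0092 -0.0005 -0.0435] [ 0.5045 -0.2532  0.2857]
hookwire 212 [ 0.0309 -0.0219 -0.0153] [ 0.485  -0.2121  0.2576]
hookwire 290 [ 0.0284  0.0181 -0.0075] [ 0.5249 -0.2166  0.2497]
hookwire 340 [ 0.0282  0.0447 -0.007 ] [ 0.5515 -0.218   0.2493]
```

The grip rose 34 mm without slipping, and it is level. Its underside is about 10 mm above the hook tip. Next I'll pull it out along the rack's -x, raise it and carry it over the pan.

```bash
python3 - <<'E'
from h import *
np.set_printoptions(precision=4,suppress=True)
s=r.read_state();p=np.array(s['eef_pos'])
p1=p-.145*ax; r.move_straight(p1,QA,speed=.07)
s=r.read_state();print(s['eef_pos'],s['contact_force'],s['grip_width'],s['time_s'])
p1[2]=.44; r.move_straight(p1,QA,speed=.12)
t=np.array([.6190,.2252,0])-.0275*ay; t[2]=.44
r.move_straight(t,QA,speed=.15)
t[2]=.27; r.move_straight(t,QA,speed=.1); r.hold(.8)
s=r.read_state();print(s['eef_pos'],s['contact_force'],s['grip_width'],s['time_s'])
snap('wrist','w5'); snap('scene','s5'); snap('top','t5')
a=cv2.imread('pics/t5.png')[110:270,120:320];b=cv2.imread('pics/s5.png')[60:220,210:410]
cv2.imwrite('pics/c5.png',np.hstack([cv2.resize(x,(400,320)) for x in(a,b)]))
E
```

```text
[ 0.3608 -0.2371  0.2422] [ 0.5337 -0.3632 -3.2502] 0.01391182730345197 12.1917
[0.6177 0.1978 0.27  ] [-0.3274 -0.3631 -2.6034] 0.013799146861970337 20.1583
```

View pics/c5.png

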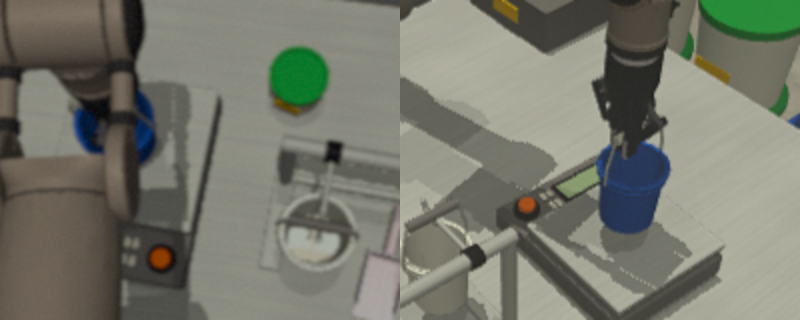

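The pail hangs upright over the pan, at about (632,185) in the composite. Now I'll lower it slowly, then release.

```bash
python3 - <<'E'
from h import *
np.set_printoptions(precision=4,suppress=True)
p=np.array(r.read_state()['eef_pos'])
p[2]=.235; r.move_straight(p,QA,speed=.06); r.hold(.2)
p[2]=.221; print(r.move_straight(p,QA,speed=.02,max_force=1.6)); r.hold(.2)
s=r.read_state();print(s['eef_pos'],s['contact_force'],s['grip_width'],s['time_s'])
E
```

```text
True
[0.6175 0.197  0.2239] [-0.177  -1.7433  6.1869] 0.013442210523543071 21.9917
```

```bash
python3 - <<'E'
from h import *
np.set_printoptions(precision=4,suppress=True)
p=np.array(r.read_state()['eef_pos'])
command_gripper(.03); r.hold(.2); command_gripper(.085); r.hold(.3)
q=p.copy(); q[2]=.36
r.move_straight(q,QA,speed=.12)
s=r.read_state();print(s['eef_pos'],s['contact_force'],s['grip_width'],s['time_s'])
r.hold(.3);snap('wrist','w6'); snap('scene','s6')
a=cv2.imread('pics/w6.png');b=cv2.resize(cv2.imread('pics/s6.png')[60:220,210:410],(400,320))
c=np.zeros((384,800,3),np.uint8);c[:,:400]=cv2.resize(a,(400,384));c[:320,400:]=b;cv2.imwrite('pics/c6.png',c)
E
```

```text
[0.6173 0.197  0.3591] [-0.1539  0.1118 -0.0197] 0.08498599176436783 24.675
```

View pics/c6.png

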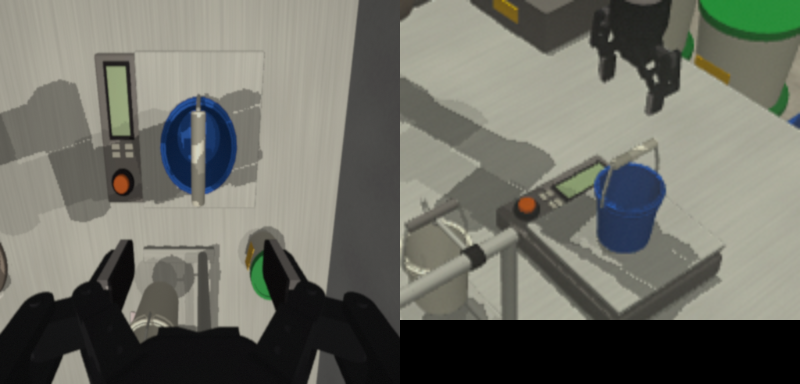

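The pail stands upright near the pan's middle, with its bail still up, and the gripper is clear. The key shows at about (122,183) in the composite, which is (156,183) in the full image. Next I'll measure key and pail, then press.

```bash
python3 - <<'E'
from h import *
np.set_printoptions(precision=4,suppress=True)
s=r.read_state();im=cv2.imread('pics/w6.png');h=cv2.cvtColor(im,cv2.COLOR_BGR2HSV);d=np.load('pics/w6.npy')
m=np.zeros(d.shape,bool);m[160:210,135:180]=1;m&=(h[...,1]>170)&(h[...,0]<20)
v,u=np.nonzero(m);k=wpt(u.mean(),v.mean(),.0762,s['eef_pos'],s['eef_rot']);print('key',len(u),u.mean(),v.mean(),k)
m=(h[...,0]>100)&(h[...,0]<130)&(h[...,1]>130);m[:80]=0;m[210:]=0;m[:,:190]=0;m[:,320:]=0
v,u=np.nonzero(m);(c,sz,a)=cv2.fitEllipse(cv2.convexHull(np.stack([u,v],1).astype(np.float32)));print(c,sz,'pail rim',wpt(c[0],c[1],.195,s['eef_pos'],s['eef_rot']))
k=(k+np.array([.457,.1537,.0762]))/2; print(k)
command_gripper(0.0,40)
p=np.array([k[0],k[1],.36]); r.move_straight(p,QA,speed=.2)
p[2]=.085; r.move_straight(p,QA,speed=.15); r.hold(.3)
p[2]=.03; st=r.move_straight(p,QA,speed=.02,max_force=9)
s=r.read_state();print(st,s['eef_pos'],s['contact_force'],s['time_s'])
snap('scene','s7')
r.hold(.3);s=r.read_state();print(s['eef_pos'],s['contact_force'])
a=cv2.resize(cv2.imread('pics/s7.png')[60:220,210:410],(600,480));cv2.imwrite('pics/c7.png',a)
E
```

```text
key 338 154.9526627218935 183.57692307692307 [0.4571 0.1572 0.0762]
(253.6759033203125, 145.4926300048828) (96.33354187011719, 97.00391387939453) pail rim [0.6178 0.227  0.195 ]
[0.4571 0.1555 0.0762]
True [0.4571 0.1555 0.0638] [-1.6323 -0.9917  7.1217] 30.4167
[0.4571 0.1555 0.0638] [-1.5569  0.1245  8.8009]
```

View pics/c7.png

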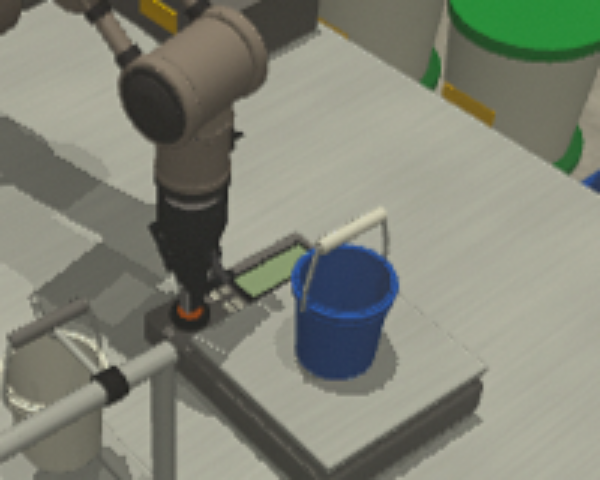

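The fingertips are on the key at (190,312), with about 9 N against a 5 N spring, and the pail is undisturbed. I'll retract in 1 mm steps to confirm the spring travel.

```bash
python3 - <<'E'
from h import *
np.set_printoptions(precision=2,suppress=True)
p=np.array(r.read_state()['eef_pos']);z0=p[2]
for i in range(1,10):
    p[2]=z0+.001*i; r.move_straight(p,QA,speed=.01); r.hold(.1); s=r.read_state(); print(i,round(s['eef_pos'][2],4),s['contact_force'])
print(s['time_s'])
E
```

```text
1 0.0648 [-1.81 -0.67  4.48]
2 0.0657 [-1.15  0.09  3.82]
3 0.0668 [-1.47  0.26  3.04]
4 0.0678 [-0.58 -1.11  2.17]
5 0.0688 [-0.98 -0.49  1.54]
6 0.0698 [-0.02 -0.95  0.79]
7 0.0707 [ 0.02 -0.01  0.24]
8 0.0718 [-0.61  0.43  0.31]
9 0.0728 [ 0.3   0.28 -0.48]
33.975
```

The force falls linearly from about 5 N to 0 over 6 mm, so the key went right down to its stop and has sprung back. I'll retreat, do a final check and hand in.

```bash
python3 - <<'E'
from h import *
np.set_printoptions(precision=4,suppress=True)
p=np.array(r.read_state()['eef_pos']);p[2]=.36; r.move_straight(p,QA,speed=.15)
p[0]=.40;p[1]=.10; r.move_straight(p,QA,speed=.15); r.hold(.3)
s=r.read_state();print(s['eef_pos'],s['contact_force'],s['time_s'])
snap('wrist','w8');snap('scene','s8')
a=cv2.imread('pics/s8.png');cv2.imwrite('pics/c8.png',a)
b=cv2.imread('pics/s0.png') if 0 else cv2.imread('pics/scene0.png')
P0=cloud('scene',np.load('pics/scene0.npy'));P8=cloud('scene',np.load('pics/s8.npy'))
D=np.abs(a.astype(int)-b).max(2)
for n,(u0,u1,v0,v1) in dict(yellow=(116,160,208,268),white=(210,245,160,205),tub=(280,318,232,275),key=(264,284,152,174)).items(): print(n,'mean diff',D[v0:v1,u0:u1].mean().round(1),'median dX',np.median(np.abs(P8-P0)[v0:v1,u0:u1],axis=(0,1)))
h=cv2.cvtColor(a,cv2.COLOR_BGR2HSV);m=np.zeros(D.shape,bool);m[130:200,290:360]=1;m&=(h[...,0]>100)&(h[...,0]<130)&(h[...,1]>130)
Q=P8[m];R=Q[(Q[:,2]>.188)];c,rad=cv2.minEnclosingCircle(R[:,:2].astype(np.float32));print('rim',c,rad,'zmax',Q[:,2].max())
for lo in(.186,): 
    A=np.c_[R[:,:2],np.ones(len(R))];print('rim plane',np.linalg.lstsq(A,R[:,2],rcond=None)[0])
E
```

```text
[0.4003 0.1003 0.3597] [ 0.7406 -1.8207 -0.4003] 37.025
yellow mean diff 6.0 median dX [0.0014 0.0003 0.0018]
white mean diff 10.2 median dX [0.0014 0.0009 0.0018]
tub mean diff 2.2 median dX [0.0009 0.001  0.0022]
key mean diff 19.2 median dX [0.0015 0.0013 0.002 ]
rim (0.9116017818450928, -0.13784080743789673) 0.5147333741188049 zmax 1.12732586973128
rim plane [ 0.5177 -0.6023 -0.0038]
```

View pics/c8.png

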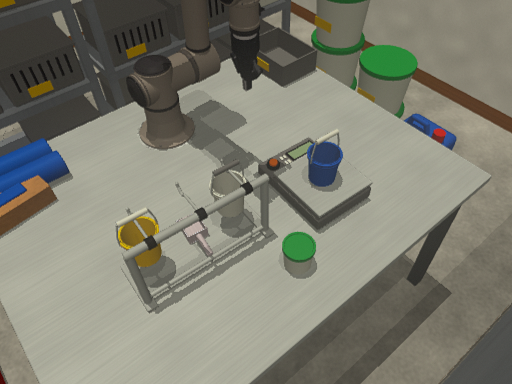

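The pail stands upright on the pan at (324,165), the key is up at (273,163), and the other pails, tub and scoop haven't moved.

```bash
python3 -c "
from h import *
r.hold(.5); r.finish_job()"
```

```text
the job is handed in; nothing more can be done
```

The blue pail is on the scale, the tare key has been pressed and released, and the job is handed in. My last reading was about 37 s of the 61 s allowed; the hand-in itself reports no verdict.

**What I did:**
- I lifted the pail 34 mm off the middle hook by the end of its grip, pulled it out towards the robot and carried it over the rack's height.
- I set it on the pan with the gripper stopping at about 9 N, then let go.
- I pressed the key to its stop at about 9 N, against its 5 N spring.

**What the checks showed:**
- **Pail position:** its rim centre is at (0.618, 0.227), about 2 mm from my measured pan centre. It looks upright in the final picture, with the bail still standing.
- **Key:** as I backed off, the force fell steadily from about 5 N to 0 over 6 mm. That is full travel and a clean spring-back.
- **Other objects:** depth changes at the white and yellow pails and the tub were about 2 mm, which is measurement noise. The scoop I checked only by eye.

**What failed or disagreed:**
- **First grasp:** it closed on air above the grip, because the closed fingertips sit further back than the stated 25 mm ahead of the TCP. The wrist depth showed them about 19 mm behind it, while the key press suggested about 6 mm behind. I corrected from the depth image and the second grasp held.
- **Tilt check:** my final numeric fit of the pail's rim was spoiled by background pixels, so I judged upright from the pictures alone.

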